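# Unblock the copper filling funnel

### The job

The copper filling funnel is blocked by a plug of set white chocolate. Take the dowel pusher out of its wooden rack, push the plug right out through the bottom of the copper funnel into the dish underneath, then hang the pusher back upright in its rack and let go.

Things in the scene. Friction and masses are not known exactly. Their poses are not given: they have to be found in the camera images.
- copper_outlet (a point): Centre of the lower end of the fixed copper funnel's upright sleeve, 55 mm above the counter; z up. Sleeve bore 33 mm, 50 mm long; above it the funnel flares to a mouth 78 mm wide, rim at 130 mm height. Blue dish below: inside 80 mm wide, floor at 6 mm. A post, 98 mm high, stands 60 mm from the axis. An empty plain steel funnel, alike, is not wanted; the two may swap places
- plug: Ivory chocolate cylinder, 30 mm diameter, 26 mm high, upright in the copper funnel's sleeve; origin at its centre. Its top starts about 10 mm below the sleeve's upper end. Sprung catches low in the sleeve hold it: it yields at 8 to 12 N and must be pushed down until its top is within 5 mm of the sleeve's lower end, then it drops; free in the dish its top is at 32 mm height
- pusher: Dowel pusher, 148 mm long, 120 g, hanging upright in its rack. Origin at the centre of its round dark wooden handle (28 mm diameter, 52 mm long, to be gripped); z up its axis. Under the handle a brass flange, 44 mm diameter, its underside 32 mm below the origin; then a pale wooden dowel, 18 mm diameter, its flat tip 122 mm below the origin
- rack_hole (a point): Centre of the 31 mm round hole in the top board of the fixed wooden rack, on the board's upper face, 110 mm above the counter. Board 70 x 60 mm, 8 mm thick; open below down to 102 mm. The pusher hangs with its dowel through the hole and its flange flat on the board, its origin then 32 mm above this point. A tall display case fills the right side (y < -0.2, x > 0.42)

How it is judged (in metres and radians):
On the way:
1. the plug is out of the bottom of the copper sleeve while the dowel still reaches into the sleeve from above (z of plug in the frame of copper_outlet below -0.015 m and horizontal distance between pusher and copper_outlet below 0.03 m and z of pusher in the frame of copper_outlet below 0.167 m), for 0.05 s.
At the end, for the whole second after the job is handed in: The plug lies in the dish under the copper funnel (its centre lower than 32 mm above the counter and within 40 mm of the funnel's axis), and the pusher hangs in its rack: axis within 12 mm of the hole's centre, flange within 10 mm of the board, upright within 10 degrees, at rest (height (world z) of plug below 0.032 m and horizontal distance between plug and copper_outlet below 0.04 m and horizontal distance between pusher and rack_hole below 0.012 m and z of pusher in the frame of rack_hole between 0.025 and 0.042 m and angle between pusher's own z axis and vertical below 0.175 rad and linear speed of each of pusher, plug below 0.02 m/s); the robot touches nothing.
It fails at once if the gripper's fingers press on the plug: it is to be pushed with the pusher (contact force between the fingers and plug above 1 N).
It also fails if it takes over 51 s, if anything falls off the work surface, if the arm or the gripper's body presses on something with over 40 N, if the wrist force passes 120 N, or if a joint passes its speed limit or range.

### The arm

A 6-joint arm with a two-finger parallel gripper is mounted at the origin on a cart in front of the work surface, level with it; the furniture and walls round the work are solid. World frame = base frame: x ahead of the robot, y to its left, z up, the work surface at z = 0. Lengths are in m, angles in degrees, forces in N, time in s.
With the tool pointing down it reaches from about 0.25 to 0.725 m from the base axis. Payload 9.7 kg.
Tool frame: the origin (TCP) lies on the centre line of the jaws, within the pads' length; the fingertips stand 19 mm ahead of it and the grasp point (between the pads) is the TCP (bot.tcp_to_tips is the z of the fingertips in the tool frame, in m); z points along the fingers, y is the line along which they close (so a half turn about z gives the same grasp; the last joint's range is limited). The gripper opens to 85 mm and grips with 20 to 120 N. Pads are 22 mm wide; open, the fingers measure 114 mm over their backs; the gripper's body (76 mm by 85 mm) begins 54 mm behind the grasp point. The pads swing forward as they close: fully open they stand 13 mm farther back than shut.
Start: joints at [-65.776, 4.979, 10.078, 95.1, 0, 90], TCP at [0.226, -0.502, 0.25] pointing down, gripper open.
Joint ranges: [-179.16, 179.16], [-48.56, 103.87], [-65.8, 70.77], [-126.05, 130.52], [-82.76, 87.17], [-180, 180]. Speed limits (degrees/s): [127.2, 127.2, 147.25, 180, 180, 180].

### API

Orientations are given as [roll, pitch, yaw] about the fixed x, y, z axes, in that order (R = Rz(yaw) Ry(pitch) Rx(roll)).
In Python, from workcell import bot gives the robot as it stands. The module is installed in compiled form; this text tells all that it offers.
- The arm moves only by the tool play_rows, never from a script. Its argument "increments" is a list of rows, each an object with "slide": the shift along the tool's x, y, z in mm, a list of three; "angular": the turn, a rotation vector about the tool's x, y, z in degrees, a list of three; "claw": the opening, from -1 (shut) to 1 (fully open). In form: [{"slide": [x, y, z], "angular": [rx, ry, rz], "claw": claw}, ...]. A call has 1 to 8 rows; each row shifts and turns the commanded pose from where the row before left it, along the tool's axes as they then stand; what a row does not reach is not made up. A row lasts 1/10 s, in which the tool goes at most 50 mm and 8.59 degrees, less where a joint would pass 70% of its speed; a pose out of reach is approached as far as the arm can. A call is refused whole if a number of a shift passes 50 or a number of a turn 8.59, either way. A call with a gripper value outside its range is refused whole. The fingers move at their own pace and stop on an object; "squeeze" is the grip in N (left out, the last holds). Time passes only in rows, so rows that do not move let the fingers close. It gives the time, the measured TCP pose, the force, the opening and the grip force at its end, in the units of the state.
- bot.get_obs(): the state, without advancing time (a new reading comes with each control period).
- bot.camera(name): name is "side" or "top" or "wrist"; returns the picture (480x640x3 uint8, red, green, blue); there is no depth.
- bot.camera_info(name): a dict with "fovy" (degrees; the focal length in pixels is half the picture's height over the tangent of half this angle, whatever the lens; pixels are square), "cx", "cy" (the principal point, pixels), "R" (3x3) and "t" (3): a world point X has camera coordinates R X + t. Camera axes: x right, y down, z forward; pixel columns grow to the right and rows downward; lengths in m; the calibration is good to about 2 mm. A picture is of the moment at which its call begins: read the wrist's pose just before it. camera_info takes no time and is no camera call; for the wrist camera it gives the pose at the moment of the call.
- bot.job_done(): hands the job in; it is judged then, once.
The state is a dict: "time": time; "q": joint angles; "qd": joint speeds; "joint_efforts": joint torques, N m; "ee_pos": TCP position; "tcp_rot": TCP orientation; "wrist_force": force on the tool from outside, world axes, zero at the start; "torque": the same for the moment, N m; "opening": finger opening in m; "grasp_force": force on a finger pad.
Only numpy, scipy, OpenCV 4.12 (cv2) and the standard library are available. Lean on these libraries where they do the work, as an engineer would, in place of code of your own. Each camera call takes 0.05 s, during which the arm holds its last target. There are 200 camera calls.

## Working session

There is one attempt and no reset: what is moved stays moved. The work goes in short steps, Python scripts to look and compute and a tool call to move; the robot and the scene stay as the last step left them, time stands still between calls to the robot, and variables do not carry over. Pictures are saved under pics/ and viewed, at most 10 in all, crops included, and the job is handed in when it is done.

Besides the shell and the picture viewer there is one more tool, called after "Emit:" in YAML: its name, and indented under it one key for each argument. play_rows: Moves the arm, as the interface text tells. Its arguments: {"type":"object","properties":{"increments":{"type":"array"},"squeeze":{"type":"number"}},"required":["increments"]}

```bash
mkdir -p pics; python3 - <<'E'
from workcell import bot
import cv2,numpy as np
o=bot.get_obs();print(o)
for n in("side","top","wrist"):
    i=bot.camera_info(n);print(n,i)
    im=bot.camera(n);cv2.imwrite(f"pics/{n}0.png",im[:,:,::-1])
E
```

```text
{'time': 0.0, 'q': array([-6.57758654e+01,  5.00994729e+00,  1.00332342e+01,  9.50993790e+01,
       -6.73983863e-04,  8.99988018e+01]), 'qd': array([-0.13365121,  0.08993922, -0.08992076, -0.00238182, -0.01555528,
        0.00568975]), 'joint_efforts': array([-3.56983865e-04, -5.20391607e+01,  4.64799535e+01,  1.63403997e-02,
       -5.25690621e-05,  3.01977127e-05]), 'ee_pos': array([ 0.22557926, -0.5013793 ,  0.24958319]), 'tcp_rot': array([-1.79923908e+02,  6.72392019e-04,  2.42253336e+01]), 'wrist_force': array([-0.36132373, -0.43865653,  0.44418431]), 'torque': array([ 0.00137964,  0.03964808, -0.03201907]), 'grasp_force': 0.0, 'opening': 0.08541862650894043}
side {'fovy': 48.08987795948101, 'cx': 330.6177708573693, 'cy': 242.25691043877137, 'R': array([[-0.95577267, -0.29408708,  0.00337643],
       [-0.20034904,  0.64263696, -0.739512  ],
       [ 0.21531111, -0.70748182, -0.67313491]]), 't': array([0.52025854, 0.09796913, 1.03617419])}
top {'fovy': 44.586239122214224, 'cx': 317.5548304802669, 'cy': 229.8503791617723, 'R': array([[ 0.07056029, -0.99749677,  0.00462984],
       [-0.97719942, -0.07005481, -0.20043357],
       [ 0.20025618,  0.00961837, -0.97969636]]), 't': array([0.11863055, 0.52983025, 1.04312302])}
wrist {'fovy': 67.6617479112262, 'cx': 318.9655722825043, 'cy': 243.5252937204315, 'R': array([[ 0.41086344, -0.91169575, -0.00144788],
       [-0.86774878, -0.39154451,  0.30611264],
       [-0.2796485 , -0.1245141 , -0.9519942 ]]), 't': array([-0.55009367, -0.03970769,  0.38167878])}
```

View pics/side0.png

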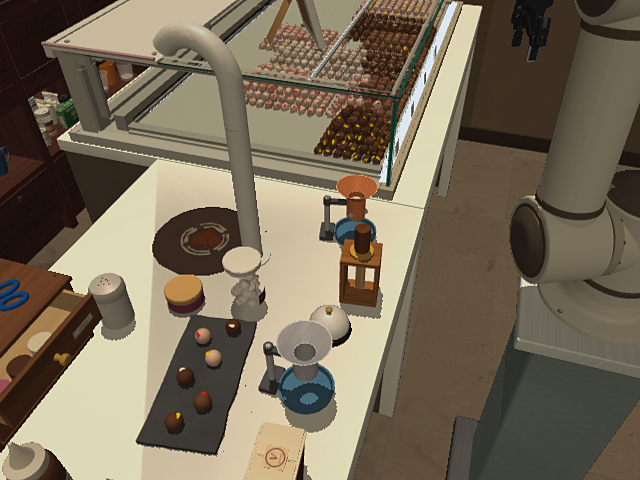

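View pics/top0.png

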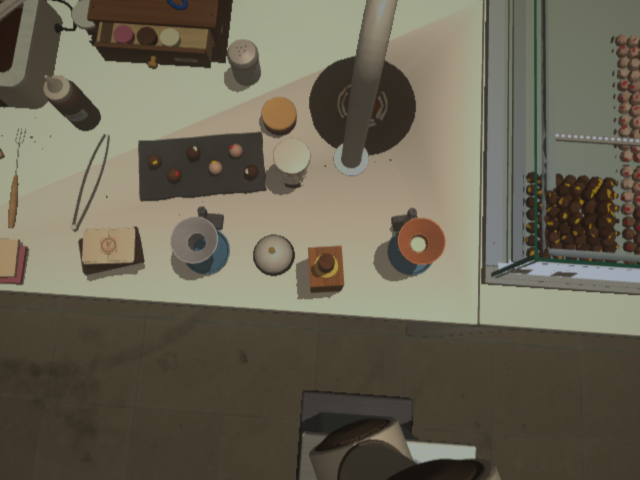

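The side view shows the copper funnel with its rim at about (357,187), the rack with the pusher at (362,240), and the steel funnel at (305,345). In the top view the copper rim is at (421,242) with the ivory plug inside, and the handle in its rack is at (326,262). The tap stands beyond both.

```bash
cat > h.py <<'E'
import numpy as np,cv2
from workcell import bot
def ray(i,u,v):
    f=240/np.tan(np.radians(i["fovy"])/2)
    R=np.array(i["R"]);t=np.array(i["t"])
    d=R.T@np.array([(u-i["cx"])/f,(v-i["cy"])/f,1]);return -R.T@t,d/np.linalg.norm(d)
def onz(i,u,v,z):
    c,d=ray(i,u,v);return c+d*(z-c[2])/d[2]
def tri(rs):
    A=0;b=0
    for c,d in rs:
        P=np.eye(3)-np.outer(d,d);A=A+P;b=b+P@c
    X=np.linalg.solve(A,b);return X,[np.linalg.norm((np.eye(3)-np.outer(d,d))@(X-c))*1e3 for c,d in rs]
E
python3 - <<'E'
from h import *
T=cv2.imread("pics/top0.png");S=cv2.imread("pics/side0.png")
def mask(im,box,lo,hi):
    x0,y0,x1,y1=box;h=cv2.cvtColor(im,cv2.COLOR_BGR2HSV)
    m=cv2.inRange(h,lo,hi);k=np.zeros_like(m);k[y0:y1,x0:x1]=m[y0:y1,x0:x1];return k
def blob(m):
    c=max(cv2.findContours(m,0,1)[0],key=cv2.contourArea);return c
c=lambda n:bot.camera_info(n)
# copper rim
mt=mask(T,(385,205,460,275),(3,110,90),(20,255,255));e=cv2.fitEllipse(cv2.convexHull(blob(mt)));print("top rim",e)
ms=mask(S,(325,165,390,201),(3,90,90),(20,255,255));b=blob(ms);print("side rim",cv2.boundingRect(b))
P=onz(c("top"),*e[0],.13);print("rim z=.13",P)
for n in(np.r_[0,0,0],):
    i=c("side");f=240/np.tan(np.radians(i["fovy"])/2);p=i["R"]@P+i["t"];print("reproj side",p[0]/p[2]*f+i["cx"],p[1]/p[2]*f+i["cy"])
a=cv2.resize(T[220:300,285:465],None,fx=4,fy=4,interpolation=2)
bb=cv2.resize(S[165:315,310:400],None,fx=4,fy=4,interpolation=2)
cv2.imwrite("pics/c.png",np.hstack([cv2.copyMakeBorder(a[:, :360],0,280,0,0,0),bb])[:600])
E
```

```text
top rim ((420.98028564453125, 240.6650848388672), (46.110740661621094, 48.121055603027344), 131.21580505371094)
side rim (336, 174, 42, 27)
rim z=.13 [ 0.49813037 -0.02506157  0.13      ]
reproj side 356.6546094391325 185.10489723754904
```

View pics/c.png

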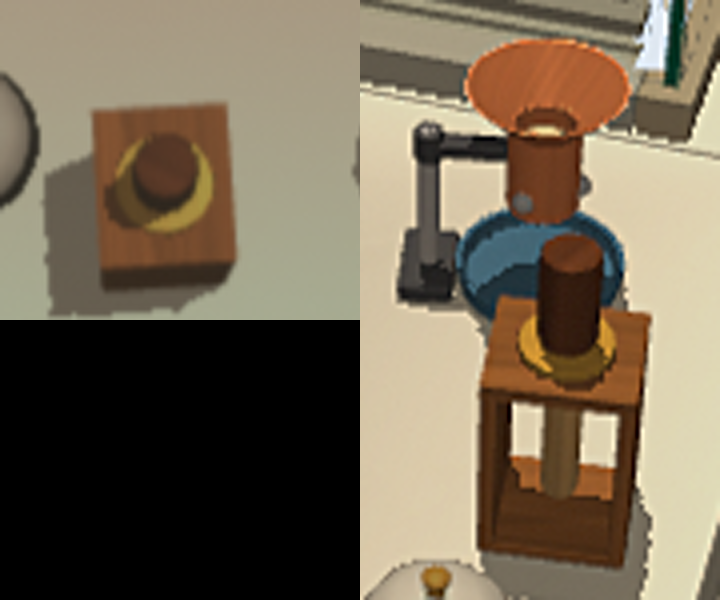

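The crop shows the handle's top disc at about (326.5,261.5) in the top view and (362.5,228.5) in the side view. The pusher is upright, the ivory plug is in the sleeve, and the post is on the +x side.

```bash
python3 - <<'E'
from h import *
T=bot.camera_info("top");S=bot.camera_info("side")
print("handle top",tri([ray(T,326.5,261.5),ray(S,362.5,228.5)]))
print("rim",tri([ray(T,421,240.7),ray(S,357,187)]))
print("flange z.118 top view",onz(T,285+164/4,220+184/4,.118))
bz=.11
for u,v in((93,110),(226,103),(235,260),(102,268)):print("board",onz(T,285+u/4,220+v/4,bz))
E
```

```text
handle top (array([0.4453761 , 0.13625691, 0.16221458]), [np.float64(0.14847283197025227), np.float64(0.14847283197021618)])
rim (array([ 0.49828083, -0.02603276,  0.12486083]), [np.float64(0.7970683668266049), np.float64(0.7970683668267016)])
flange z.118 top view [0.44391344 0.13615786 0.118     ]
board [0.47562803 0.16953239 0.11      ]
board [0.48294017 0.11123386 0.11      ]
board [0.413981   0.10299795 0.11      ]
board [0.4063925  0.16048878 0.11      ]
```

Emit:
play_rows:
  increments:
    - {"slide":[0,0,-20],"angular":[0,0,8],"claw":1}
    - {"slide":[0,0,-30],"angular":[0,0,8.2],"claw":1}
    - {"slide":[0,0,-20],"angular":[0,0,8],"claw":1}
    - {"slide":[0,0,0],"angular":[0,0,0],"claw":1}

```text
time: 0.55
ee_pos: [0.2259, -0.502, 0.3229]
tcp_rot: [179.8, -0.1, -0.2]
wrist_force: [0.6, -0.4, 0.4]
opening: 0.0854
grasp_force: 0.0
```

Emit:
play_rows:
  increments:
    - {"slide":[8,-40,0],"angular":[0,0,0],"claw":1}
    - {"slide":[8,-45,0],"angular":[0,0,0],"claw":1}
    - {"slide":[8,-45,0],"angular":[0,0,0],"claw":1}
    - {"slide":[8,-45,0],"angular":[0,0,0],"claw":1}
    - {"slide":[8,-45,0],"angular":[0,0,0],"claw":1}
    - {"slide":[5,-45,0],"angular":[0,0,0],"claw":1}
    - {"slide":[5,-45,0],"angular":[0,0,0],"claw":1}
    - {"slide":[5,-45,0],"angular":[0,0,0],"claw":1}

```text
time: 1.35
ee_pos: [0.2801, -0.1449, 0.3193]
tcp_rot: [-180.0, 0.0, 0.1]
wrist_force: [2.1, 0.9, 0.3]
opening: 0.0856
grasp_force: 0.0
```

Emit:
play_rows:
  increments:
    - {"slide":[5,-45,0],"angular":[0,0,0],"claw":1}
    - {"slide":[5,-40,0],"angular":[0,0,0],"claw":1}
    - {"slide":[15,-40,0],"angular":[0,0,0],"claw":1}
    - {"slide":[20,-40,0],"angular":[0,0,0],"claw":1}
    - {"slide":[20,-40,10],"angular":[0,0,0],"claw":1}
    - {"slide":[25,-40,15],"angular":[0,0,0],"claw":1}
    - {"slide":[20,-38,15],"angular":[0,0,0],"claw":1}
    - {"slide":[0,0,0],"angular":[0,0,0],"claw":1}

```text
time: 2.15
ee_pos: [0.3915, 0.0532, 0.2802]
tcp_rot: [-176.2, 0.3, 5.4]
wrist_force: [-0.3, -0.3, -0.4]
opening: 0.0854
grasp_force: 0.0
```

Emit:
play_rows:
  increments:
    - {"slide":[0,0,0],"angular":[0,0,0],"claw":1}

```text
time: 2.25
ee_pos: [0.3903, 0.052, 0.2826]
tcp_rot: [-176.3, 0.2, 5.2]
wrist_force: [-0.1, -0.6, 0.4]
opening: 0.0856
grasp_force: 0.0
```

Emit:
play_rows:
  increments:
    - {"slide":[0,0,0],"angular":[-3.7,0,5.2],"claw":1}
    - {"slide":[5,-25,0],"angular":[0,0,0],"claw":1}
    - {"slide":[5,-30,0],"angular":[0,0,0],"claw":1}
    - {"slide":[0,-25,0],"angular":[0,0,0],"claw":1}
    - {"slide":[0,0,0],"angular":[0,0,0],"claw":1}
    - {"slide":[0,0,0],"angular":[0,0,0],"claw":1}

```text
time: 2.85
ee_pos: [0.4008, 0.0518, 0.2866]
tcp_rot: [-176.5, 0.2, 5.2]
wrist_force: [-0.2, 0.6, -0.4]
opening: 0.0853
grasp_force: 0.0
```

```bash
python3 - <<'E'
from h import *
o=bot.get_obs();i=bot.camera_info("wrist");im=bot.camera("wrist")
print(o["ee_pos"],o["tcp_rot"])
cv2.imwrite("pics/w1.png",im[:,:,::-1])
f=240/np.tan(np.radians(i["fovy"])/2)
for P in((.4445,.136,.168),(.4445,.136,.118),(.498,-.0255,.13)):
    p=i["R"]@np.array(P)+i["t"];print(p[0]/p[2]*f+i["cx"],p[1]/p[2]*f+i["cy"])
E
```

```text
[0.40082397 0.05182939 0.28661341] [-176.53493082    0.2463037     5.15355323]
212.5051405398906 171.21682930626915
233.50957239656128 163.97784296816758
450.0875126573951 112.45686969644808
```

View pics/w1.png

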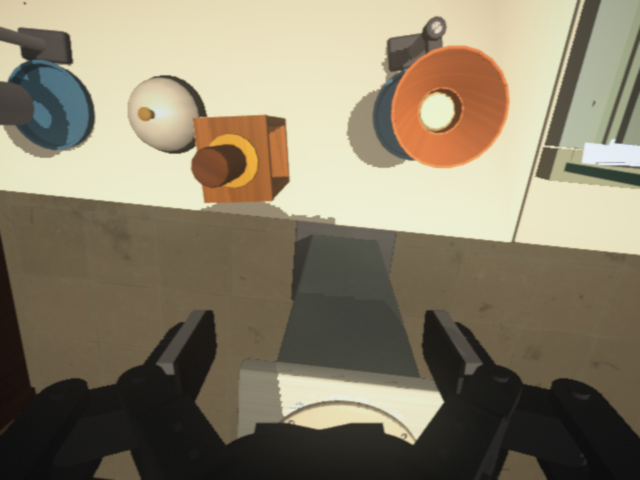

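The wrist view shows the handle's top at about (210,167) and the copper rim centre at (450,107). Both sit within about 5 px of where the estimates predict. But the arm stopped moving in y, so I'll check the joints.

```bash
python3 - <<'E'
from h import *
o=bot.get_obs();print(o["q"].round(2),o["joint_efforts"].round(1),o["torque"])
E
```

```text
[  5.06 -13.55  -3.28 100.52   3.46 179.94] [  0.2 -30.7  45.7   0.1   0.2  -0. ] [-0.07889048  0.01098742  0.00084304]
```

Emit:
play_rows:
  increments:
    - {"slide":[0,-20,0],"angular":[0,0,-5],"claw":1}
    - {"slide":[0,-20,0],"angular":[0,0,-5],"claw":1}
    - {"slide":[0,0,0],"angular":[0,0,0],"claw":1}

```text
time: 3.2
ee_pos: [0.3954, 0.0921, 0.2891]
tcp_rot: [-176.5, -0.4, 15.3]
wrist_force: [0.3, 0.2, -0.4]
opening: 0.0854
grasp_force: 0.0
```

Emit:
play_rows:
  increments:
    - {"slide":[0,0,0],"angular":[-3.5,0.4,0],"claw":1}
    - {"slide":[0,0,0],"angular":[0,0,-8.3],"claw":1}
    - {"slide":[0,0,0],"angular":[0,0,-8.3],"claw":1}
    - {"slide":[0,0,0],"angular":[0,0,-8.3],"claw":1}
    - {"slide":[0,0,0],"angular":[0,0,-8.3],"claw":1}
    - {"slide":[0,0,0],"angular":[0,0,-8.3],"claw":1}
    - {"slide":[0,0,0],"angular":[0,0,-8.3],"claw":1}
    - {"slide":[0,0,0],"angular":[0,0,-8.3],"claw":1}

```text
time: 4.0
ee_pos: [0.3957, 0.0903, 0.2889]
tcp_rot: [179.3, -0.3, 73.4]
wrist_force: [-0.6, -0.6, 0.3]
opening: 0.0857
grasp_force: 0.0
```

Emit:
play_rows:
  increments:
    - {"slide":[0,0,0],"angular":[0,0,-8.3],"claw":1}
    - {"slide":[0,0,0],"angular":[0,0,-8.3],"claw":1}
    - {"slide":[20,22,0],"angular":[0,0,0],"claw":1}
    - {"slide":[20,22,0],"angular":[0,0,0],"claw":1}
    - {"slide":[0,0,0],"angular":[0,0,0],"claw":1}
    - {"slide":[0,0,0],"angular":[0,0,0],"claw":1}

```text
time: 4.6
ee_pos: [0.44, 0.1304, 0.2891]
tcp_rot: [179.3, -0.1, 89.7]
wrist_force: [-0.2, -0.4, 0.1]
opening: 0.0855
grasp_force: 0.0
```

```bash
python3 - <<'E'
from h import *
o=bot.get_obs();print(o["q"].round(2))
i=bot.camera_info("wrist");im=bot.camera("wrist")
cv2.imwrite("pics/w2.png",im[:,:,::-1])
f=240/np.tan(np.radians(i["fovy"])/2)
for P in((.4445,.136,.168),(.4445,.136,.118)):
    p=i["R"]@np.array(P)+i["t"];print(p[0]/p[2]*f+i["cx"],p[1]/p[2]*f+i["cy"])
E
```

```text
[ 1.6550e+01 -7.0200e+00  2.6200e+00  9.8970e+01 -7.0000e-02  1.0685e+02]
321.6736699563431 235.28485494739655
320.57983257664074 218.70514877070065
```

View pics/w2.png

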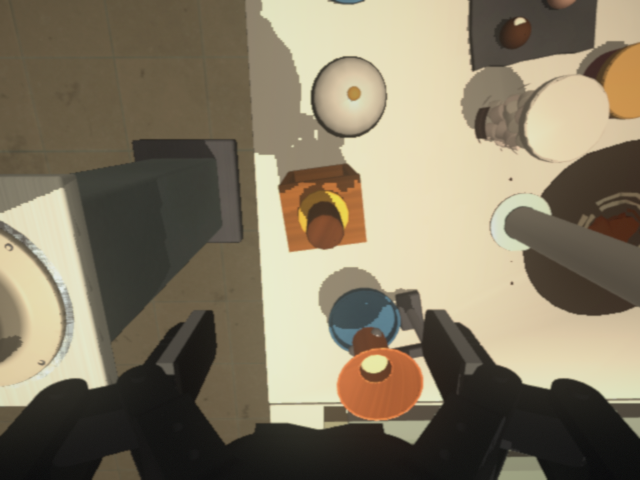

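The wrist view shows the handle's top disc at about (325,231), within about 3 mm of the prediction. The aim becomes x 0.4455, y 0.137.

Emit:
play_rows:
  increments:
    - {"slide":[6.5,5.5,0],"angular":[0.7,0,0],"claw":1}
    - {"slide":[0,0,30],"angular":[0,0,0],"claw":1}
    - {"slide":[0,0,30],"angular":[0,0,0],"claw":1}
    - {"slide":[0,0,30],"angular":[0,0,0],"claw":1}
    - {"slide":[0,0,30],"angular":[0,0,0],"claw":1}
    - {"slide":[0,0,23],"angular":[0,0,0],"claw":1}
    - {"slide":[0,0,0],"angular":[0,0,0],"claw":1}
    - {"slide":[0,0,0],"angular":[0,0,0],"claw":1}

```text
time: 5.45
ee_pos: [0.4456, 0.1375, 0.1475]
tcp_rot: [180.0, -0.2, 89.7]
wrist_force: [0.2, 0.1, 1.1]
opening: 0.085
grasp_force: 0.0
```

```bash
python3 - <<'E'
from h import *
o=bot.get_obs();print(o["ee_pos"],o["tcp_rot"],o["wrist_force"])
im=bot.camera("wrist");S=bot.camera("side")
cv2.imwrite("pics/w3.png",np.hstack([cv2.resize(im,(400,300)),cv2.resize(S[140:320,250:490],(400,300))])[:,:,::-1])
E
```

```text
[0.44561835 0.13750419 0.1475074 ] [ 1.79958798e+02 -1.66677213e-01  8.97177895e+01] [0.2249159  0.12071141 1.07924499]
```

View pics/w3.png

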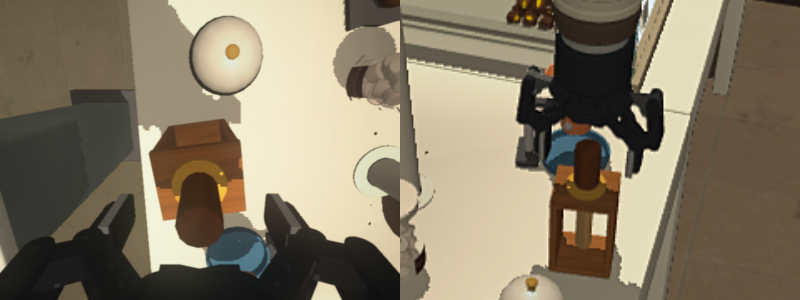

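```bash
python3 - <<'E'
from h import *
def pr(i,P):
    f=240/np.tan(np.radians(i["fovy"])/2);p=i["R"]@np.array(P)+i["t"];return (p[0]/p[2]*f+i["cx"]).round(),(p[1]/p[2]*f+i["cy"]).round()
o=bot.get_obs()["ee_pos"];w=bot.camera_info("wrist");s=bot.camera_info("side")
for d in(-.045,0,.045):
    P=o+[d,0,-.006];print(pr(s,P),pr(w,P))
P=[.4455,.137,.168];print("handle top",pr(s,P),pr(w,P))
E
```

```text
(np.float64(387.0), np.float64(243.0)) (np.float64(208.0), np.float64(327.0))
(np.float64(361.0), np.float64(238.0)) (np.float64(316.0), np.float64(326.0))
(np.float64(337.0), np.float64(232.0)) (np.float64(424.0), np.float64(326.0))
handle top (np.float64(363.0), np.float64(226.0)) (np.float64(314.0), np.float64(367.0))
```

The wrist crop shows the handle centred between the open fingers, its top at about (320,360) against a predicted (314,367). The side crop agrees, so I'm closing the gripper.

Emit:
play_rows:
  increments:
    - {"slide":[0,0,0],"angular":[0,0,0],"claw":0}
    - {"slide":[0,0,0],"angular":[0,0,0],"claw":-0.4}
    - {"slide":[0,0,0],"angular":[0,0,0],"claw":-1}
    - {"slide":[0,0,0],"angular":[0,0,0],"claw":-1}
    - {"slide":[0,0,0],"angular":[0,0,0],"claw":-1}
    - {"slide":[0,0,0],"angular":[0,0,0],"claw":-1}
    - {"slide":[0,0,0],"angular":[0,0,0],"claw":-1}
    - {"slide":[0,0,0],"angular":[0,0,0],"claw":-1}
  squeeze: 70

```text
time: 6.35
ee_pos: [0.4457, 0.1377, 0.1471]
tcp_rot: [179.9, -0.2, 89.7]
wrist_force: [-0.7, -0.5, 5.8]
opening: 0.0264
grasp_force: 68.7
```

Emit:
play_rows:
  increments:
    - {"slide":[0,0,-10],"angular":[0,0,0],"claw":-1}
    - {"slide":[0,0,-20],"angular":[0,0,0],"claw":-1}
    - {"slide":[0,0,-25],"angular":[0,0,0],"claw":-1}
    - {"slide":[0,0,-25],"angular":[0,0,0],"claw":-1}
    - {"slide":[0,0,-25],"angular":[0,0,0],"claw":-1}
    - {"slide":[0,0,-25],"angular":[0,0,0],"claw":-1}
    - {"slide":[0,0,-20],"angular":[0,0,0],"claw":-1}
    - {"slide":[0,0,0],"angular":[0,0,0],"claw":-1}

```text
time: 7.15
ee_pos: [0.446, 0.1373, 0.2993]
tcp_rot: [179.8, -0.2, 89.7]
wrist_force: [-0.9, 0.4, -1.3]
opening: 0.0268
grasp_force: 69.0
```

Emit:
play_rows:
  increments:
    - {"slide":[-15,5,0],"angular":[0,0,0],"claw":-1}
    - {"slide":[-25,10,0],"angular":[0,0,0],"claw":-1}
    - {"slide":[-30,10,0],"angular":[0,0,0],"claw":-1}
    - {"slide":[-30,10,0],"angular":[0,0,0],"claw":-1}
    - {"slide":[-30,10,0],"angular":[0,0,0],"claw":-1}
    - {"slide":[-25,7.5,0],"angular":[0,0,0],"claw":-1}
    - {"slide":[-8,0,0],"angular":[0,0,0],"claw":-1}
    - {"slide":[0,0,0],"angular":[0,0,0],"claw":-1}

```text
time: 7.95
ee_pos: [0.497, -0.0268, 0.2952]
tcp_rot: [-179.9, -0.2, 89.6]
wrist_force: [-0.9, -0.0, -0.7]
opening: 0.0264
grasp_force: 69.0
```

```bash
python3 - <<'E'
from h import *
o=bot.get_obs();print(o["ee_pos"],o["tcp_rot"],o["wrist_force"],o["opening"])
im=bot.camera("top");S=bot.camera("side")
cv2.imwrite("pics/w4.png",np.hstack([cv2.resize(im[190:310,340:500],(400,300)),cv2.resize(S[80:260,240:480],(400,300))])[:,:,::-1])
E
```

```text
[ 0.49695371 -0.02675035  0.29519588] [-1.79938019e+02 -1.70412959e-01  8.96447183e+01] [-0.91460921 -0.01573576 -0.68664848] 0.026435311224291422
```

View pics/w4.png

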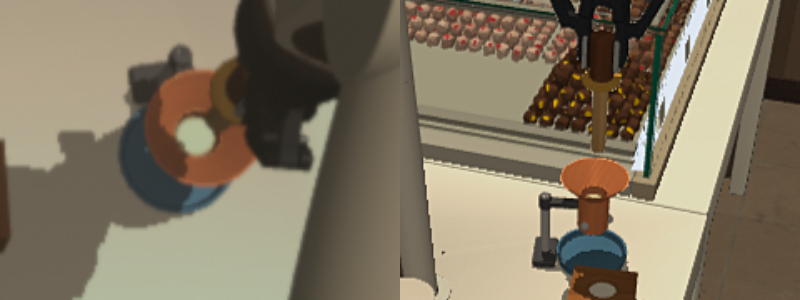

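The top crop shows the copper rim with the plug inside and the gripper above it. The side crop shows the dowel vertical with its tip at full-image (359,170), over the funnel axis at u 357.

Emit:
play_rows:
  increments:
    - {"slide":[1,1.5,10],"angular":[0,0,0],"claw":-1}
    - {"slide":[0,0,15],"angular":[0,0,0],"claw":-1}
    - {"slide":[0,0,15],"angular":[0,0,0],"claw":-1}
    - {"slide":[0,0,15],"angular":[0,0,0],"claw":-1}
    - {"slide":[0,0,10],"angular":[0,0,0],"claw":-1}
    - {"slide":[0,0,0],"angular":[0,0,0],"claw":-1}
  squeeze: 90

```text
time: 8.65
ee_pos: [0.4981, -0.0242, 0.2296]
tcp_rot: [-179.9, -0.2, 89.8]
wrist_force: [-0.3, 0.1, -0.2]
opening: 0.026
grasp_force: 88.6
```

Emit:
play_rows:
  increments:
    - {"slide":[0,0,5],"angular":[0,0,0],"claw":-1}
    - {"slide":[0,0,5],"angular":[0,0,0],"claw":-1}
    - {"slide":[0,0,4],"angular":[0,0,0],"claw":-1}
    - {"slide":[0,0,4],"angular":[0,0,0],"claw":-1}
    - {"slide":[0,0,0],"angular":[0,0,0],"claw":-1}

```text
time: 9.15
ee_pos: [0.4987, -0.0248, 0.2129]
tcp_rot: [180.0, -0.2, 89.7]
wrist_force: [-0.2, -0.1, -1.8]
opening: 0.0261
grasp_force: 88.7
```

Emit:
play_rows:
  increments:
    - {"slide":[0,0,4],"angular":[0,0,0],"claw":-1}
    - {"slide":[0,0,4],"angular":[0,0,0],"claw":-1}
    - {"slide":[0,0,4],"angular":[0,0,0],"claw":-1}
    - {"slide":[0,0,4],"angular":[0,0,0],"claw":-1}

```text
time: 9.55
ee_pos: [0.4988, -0.0248, 0.1969]
tcp_rot: [180.0, -0.2, 89.7]
wrist_force: [-0.0, -0.3, -1.2]
opening: 0.0259
grasp_force: 88.6
```

Emit:
play_rows:
  increments:
    - {"slide":[0,0,4],"angular":[0,0,0],"claw":-1}
    - {"slide":[0,0,4],"angular":[0,0,0],"claw":-1}
    - {"slide":[0,0,4],"angular":[0,0,0],"claw":-1}
    - {"slide":[0,0,4],"angular":[0,0,0],"claw":-1}

```text
time: 9.95
ee_pos: [0.4988, -0.0247, 0.1807]
tcp_rot: [180.0, -0.2, 89.7]
wrist_force: [0.4, 0.5, 0.3]
opening: 0.0264
grasp_force: 88.6
```

Emit:
play_rows:
  increments:
    - {"slide":[0,0,4],"angular":[0,0,0],"claw":-1}
    - {"slide":[0,0,3],"angular":[0,0,0],"claw":-1}
    - {"slide":[0,0,0],"angular":[0,0,0],"claw":-1}
    - {"slide":[0,0,0],"angular":[0,0,0],"claw":-1}

```text
time: 10.35
ee_pos: [0.4988, -0.0247, 0.1743]
tcp_rot: [180.0, -0.2, 89.7]
wrist_force: [-0.9, 0.5, -1.0]
opening: 0.0261
grasp_force: 88.6
```

```bash
python3 - <<'E'
from h import *
S=bot.camera("side");T=bot.camera("top")
cv2.imwrite("pics/w5.png",np.hstack([cv2.resize(T[190:310,340:500],(400,300)),cv2.resize(S[140:260,270:430],(400,300),interpolation=2)])[:,:,::-1])
E
```

```text
(no output)
```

View pics/w5.png

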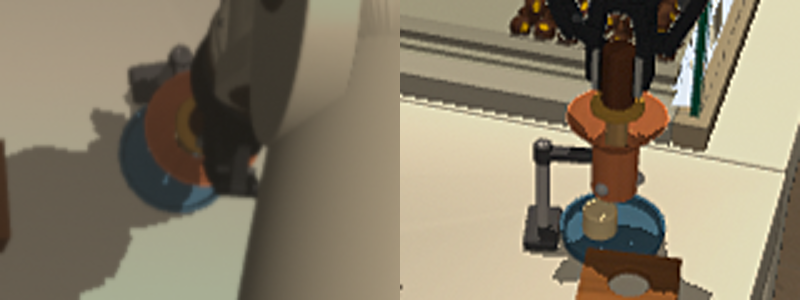

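The side crop shows the plug in the blue dish at about (600,220), with the dowel still in the funnel. Next I return the pusher.

Emit:
play_rows:
  increments:
    - {"slide":[0,0,-10],"angular":[0,0,0],"claw":-1}
    - {"slide":[0,0,-20],"angular":[0,0,0],"claw":-1}
    - {"slide":[0,0,-20],"angular":[0,0,0],"claw":-1}
    - {"slide":[0,0,-20],"angular":[0,0,0],"claw":-1}
    - {"slide":[0,0,-20],"angular":[0,0,0],"claw":-1}
    - {"slide":[0,0,-20],"angular":[0,0,0],"claw":-1}
    - {"slide":[0,0,-15],"angular":[0,0,0],"claw":-1}
    - {"slide":[0,0,0],"angular":[0,0,0],"claw":-1}

```text
time: 11.25
ee_pos: [0.4993, -0.0251, 0.302]
tcp_rot: [179.7, -0.1, 89.7]
wrist_force: [0.3, 0.3, -1.1]
opening: 0.0264
grasp_force: 88.6
```

Emit:
play_rows:
  increments:
    - {"slide":[15,-5,0],"angular":[0,0,0],"claw":-1}
    - {"slide":[30,-9,0],"angular":[0,0,0],"claw":-1}
    - {"slide":[30,-10,0],"angular":[0,0,0],"claw":-1}
    - {"slide":[30,-10,0],"angular":[0,0,0],"claw":-1}
    - {"slide":[30,-10,0],"angular":[0,0,0],"claw":-1}
    - {"slide":[20,-7,0],"angular":[0,0,0],"claw":-1}
    - {"slide":[7,-2,0],"angular":[0,0,0],"claw":-1}
    - {"slide":[0,0,0],"angular":[0,0,0],"claw":-1}

```text
time: 12.05
ee_pos: [0.4458, 0.1381, 0.2992]
tcp_rot: [-180.0, -0.2, 89.9]
wrist_force: [0.6, 0.4, -2.0]
opening: 0.026
grasp_force: 88.6
```

Emit:
play_rows:
  increments:
    - {"slide":[0,0,0],"angular":[0,0,0],"claw":-1}

```text
time: 12.15
ee_pos: [0.4464, 0.1369, 0.2993]
tcp_rot: [180.0, -0.1, 89.8]
wrist_force: [-0.4, 0.7, -1.1]
opening: 0.0259
grasp_force: 88.6
```

```bash
python3 - <<'E'
from h import *
def pr(i,P):
    f=240/np.tan(np.radians(i["fovy"])/2);p=i["R"]@np.array(P)+i["t"];return (p[0]/p[2]*f+i["cx"]).round(1),(p[1]/p[2]*f+i["cy"]).round(1)
o=bot.get_obs();print(o["ee_pos"],o["tcp_rot"],o["wrist_force"])
s=bot.camera_info("side")
e=o["ee_pos"];print("tip pred",pr(s,e-[0,0,.127]),"flange",pr(s,e-[0,0,.034]),"hole",pr(s,[.4457,.1375,.11]))
S=bot.camera("side");W=bot.camera("wrist")
cv2.imwrite("pics/w6.png",np.hstack([cv2.resize(W,(400,300)),cv2.resize(S[140:275,270:450],(400,300),interpolation=2)])[:,:,::-1])
E
```

```text
[0.44638847 0.13689688 0.29932992] [ 1.79986250e+02 -1.38152266e-01  8.97561304e+01] [-0.39681651  0.69604292 -1.08183736]
tip pred (np.float64(362.2), np.float64(224.2)) flange (np.float64(364.7), np.float64(179.7)) hole (np.float64(361.0), np.float64(251.0))
```

View pics/w6.png

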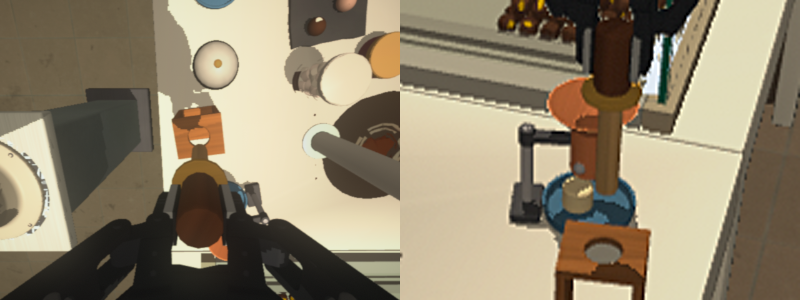

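The side crop shows the dowel vertical with its tip at about (362.7,226), matching the prediction, so nothing slipped. The hole is at about (361,253), below it. The wrist view shows the dowel running towards the hole.

Emit:
play_rows:
  increments:
    - {"slide":[0.5,-0.5,15],"angular":[0,0,0],"claw":-1}
    - {"slide":[0,0,20],"angular":[0,0,0],"claw":-1}
    - {"slide":[0,0,20],"angular":[0,0,0],"claw":-1}
    - {"slide":[0,0,10],"angular":[0,0,0],"claw":-1}
    - {"slide":[0,0,5],"angular":[0,0,0],"claw":-1}
    - {"slide":[0,0,0],"angular":[0,0,0],"claw":-1}

```text
time: 12.85
ee_pos: [0.446, 0.1375, 0.2296]
tcp_rot: [180.0, -0.2, 89.7]
wrist_force: [0.3, 0.8, -1.0]
opening: 0.0264
grasp_force: 88.7
```

Emit:
play_rows:
  increments:
    - {"slide":[0,0,15],"angular":[0,0,0],"claw":-1}
    - {"slide":[0,0,20],"angular":[0,0,0],"claw":-1}
    - {"slide":[0,0,20],"angular":[0,0,0],"claw":-1}
    - {"slide":[0,0,10],"angular":[0,0,0],"claw":-1}
    - {"slide":[0,0,5],"angular":[0,0,0],"claw":-1}
    - {"slide":[0,0,5],"angular":[0,0,0],"claw":-1}
    - {"slide":[0,0,0],"angular":[0,0,0],"claw":-1}

```text
time: 13.55
ee_pos: [0.4462, 0.1381, 0.1549]
tcp_rot: [179.9, -0.2, 89.7]
wrist_force: [-0.9, -0.2, -1.1]
opening: 0.0262
grasp_force: 88.7
```

Emit:
play_rows:
  increments:
    - {"slide":[0,0,3],"angular":[0,0,0],"claw":-1}
    - {"slide":[0,0,2],"angular":[0,0,0],"claw":-1}
    - {"slide":[0,0,2],"angular":[0,0,0],"claw":-1}
    - {"slide":[0,0,0],"angular":[0,0,0],"claw":-1}
  squeeze: 20

```text
time: 13.95
ee_pos: [0.446, 0.1381, 0.1475]
tcp_rot: [180.0, -0.2, 89.7]
wrist_force: [0.0, -1.0, -0.8]
opening: 0.0261
grasp_force: 88.7
```

Emit:
play_rows:
  increments:
    - {"slide":[0,0,1],"angular":[0,0,0],"claw":-1}
    - {"slide":[0,0,0],"angular":[0,0,0],"claw":-0.3}
    - {"slide":[0,0,0],"angular":[0,0,0],"claw":0}
    - {"slide":[0,0,0],"angular":[0,0,0],"claw":0.5}
    - {"slide":[0,0,0],"angular":[0,0,0],"claw":1}
    - {"slide":[0,0,0],"angular":[0,0,0],"claw":1}
    - {"slide":[0,0,0],"angular":[0,0,0],"claw":1}
    - {"slide":[0,0,0],"angular":[0,0,0],"claw":1}

```text
time: 14.75
ee_pos: [0.4461, 0.1381, 0.1467]
tcp_rot: [180.0, -0.2, 89.7]
wrist_force: [-0.5, -0.6, 0.8]
opening: 0.0857
grasp_force: 0.0
```

Emit:
play_rows:
  increments:
    - {"slide":[0,0,-10],"angular":[0,0,0],"claw":1}
    - {"slide":[0,0,-20],"angular":[0,0,0],"claw":1}
    - {"slide":[0,0,-25],"angular":[0,0,0],"claw":1}
    - {"slide":[0,0,-25],"angular":[0,0,0],"claw":1}
    - {"slide":[0,0,-25],"angular":[0,0,0],"claw":1}
    - {"slide":[0,0,-20],"angular":[0,0,0],"claw":1}
    - {"slide":[0,0,0],"angular":[0,0,0],"claw":1}
    - {"slide":[0,0,0],"angular":[0,0,0],"claw":1}

```text
time: 15.55
ee_pos: [0.4462, 0.1378, 0.2721]
tcp_rot: [179.9, -0.2, 89.7]
wrist_force: [0.9, -0.3, -0.5]
opening: 0.0853
grasp_force: 0.0
```

```bash
python3 - <<'E'
from h import *
S=bot.camera("side");W=bot.camera("wrist")
cv2.imwrite("pics/w7.png",np.hstack([cv2.resize(W,(400,300)),cv2.resize(S[170:320,270:470],(400,300),interpolation=2)])[:,:,::-1])
E
```

```text
(no output)
```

View pics/w7.png

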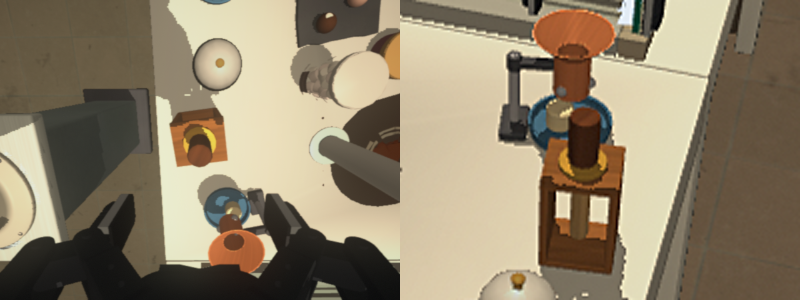

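The pusher hangs upright in the rack at crop (583,140) with its flange on the board. The plug is in the dish at crop (560,115), and the gripper is clear.

```bash
python3 -c "
from workcell import bot
print(bot.job_done())"
```

```text
the job is handed in; nothing more can be done
None
```

The plug is in the dish under the copper funnel, the pusher hangs upright in its rack with the gripper clear, and I handed the job in at about 15.7 s; no verdict was returned.

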